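# Lock the irrigation timer's battery cap with the slot key

## Robot

A 7-joint arm with a two-finger parallel gripper is mounted at the origin on the work surface. World frame = base frame: x ahead of the robot, y to its left, z up, the work surface at z = 0. Lengths are in m, angles in rad, forces in N, time in s.
With the tool pointing down it reaches from about 0.4 to 0.85 m from the base axis. Payload 10.4 kg.
Tool frame: the origin (TCP) lies midway between the tips of the shut fingers; the grasp point (between the pads) lies 19 mm behind it; z points along the fingers, x is the direction in which the jaws open and shut, and the axes are right-handed (so a half turn about z gives the same grasp; the last joint's range is limited). The gripper opens to 85 mm and grips with 20 to 120 N. Pads are 22 mm wide; open, the fingers measure 114 mm over their backs; the gripper's body (76 mm by 85 mm) begins 54 mm behind the grasp point. The pads swing forward as they close: fully open they stand 13 mm farther back than shut.
Start: joints at [1.307, 0.332, -0.065, 1.46, 0.022, 1.35, -0.088], TCP at [0.149, -0.607, 0.194] pointing down, gripper open.
Joint ranges: [-2.6, 2.6], [-0.5, 2.12], [-1.47, 1.34], [0.16, 2.42], [-1.27, 4.41], [0.06, 2.06], [-2.6, 2.6]. Speed limits (rad/s): [2.22, 2.22, 2.79, 2.79, 3.14, 3.14, 3.14].

## Interface

Orientations are given as a unit quaternion [x, y, z, w].
In Python, from workcell import monitor, eyes, ticket, models gives the robot as it stands.
- The arm moves only by the tool servo_tool, never from a script. Its argument "motion" is a list of rows, each a list of 7 numbers: the opening, from 0 (shut) to 1 (fully open), then the shift along the tool's x, y, z in m, then the turn, a rotation vector about the tool's x, y, z in degrees. In form: [[fingers, tx, ty, tz, rx, ry, rz], ...]. A call has 1 to 20 rows; each row is the pose to reach, as a shift and turn from the pose commanded when the call began, along the tool's axes at that moment; what a row does not reach only later rows make up. A row lasts 1/8 s, in which the tool goes at most 62.5 mm and 10.7 degrees, less where a joint would pass 70% of its speed; a pose out of reach is approached as far as the arm can. A call with a gripper value outside its range is refused whole. The fingers move at their own pace and stop on an object; "grip_force" is the grip in N (left out, the last holds). Time passes only in rows, so rows that repeat a pose let the fingers close. It gives the time, the measured TCP pose, the force and the opening at its end, in the units of the state.
- monitor.get_obs(): the state, without advancing time (a new reading comes with each control period).
- eyes.camera(name): name is "side" or "top"; returns (picture, depth): 420x560x3 uint8, blue, green, red; 420x560 float32, m along the optical axis (not along the pixel's ray), 0 where there is no reading.
- eyes.camera_info(name): a dict with "intrinsics" (3x3 intrinsics, pixels), "extrinsics" (4x4, takes a point from world to camera coordinates). Camera axes: x right, y down, z forward; pixel columns grow to the right and rows downward; lengths in m; the calibration is good to about 2 mm. A picture is of the moment at which its call begins. camera_info takes no time and is no camera call.
- ticket.hand_in(): hands the job in, once; it reports no verdict.
Trained networks look in the newest picture that a camera, given by its name, has taken for a name from the list of things; names that differ only in an ending like _2 or _b are one class to them, and where a whole thing is asked for, a point or a joint stands for the part that bears it (a point fixed in the world has none). Each returns a list of dicts, best first, with "confidence" (0 to 1); they miss things now and then, are a little off and sometimes report something else, mostly with a low value. They report only what shows in the picture. A call takes as long as a camera call. They do not tell look-alikes from the thing itself.
- models.boxes_of(camera, thing): "point" ([x, y, z] in m, in the coordinates of the camera as it stood for that picture, good to about 4 mm: the middle of the surface that is visible of it).
The state is a dict: "clock": time; "joint_pos": joint angles; "joint_velocities": joint speeds; "tau": joint torques, N m; "position": TCP position; "ee_rot": TCP orientation; "ft_force": force on the tool from outside, world axes, zero at the start; "torque": the same for the moment, N m; "grip_width": opening from 0.0 (shut) to 1.0 (fully open).
Only numpy, scipy, OpenCV 4.12 (cv2) and the standard library are available. Lean on these libraries where they do the work, as an engineer would, in place of code of your own. Each camera call takes 0.05 s, during which the arm holds its last target. There are 200 camera calls.

## Task

Take the blue-banded beech slot key out of the steel shelf and, with its blade in the slot of the timer's round orange cap, turn the cap clockwise (seen from above) until it is fully locked, the slot in line with the two green marks. Then hang the key back in the same shelf slot it came from and let go, leaving the other things as they are.

Things in the scene. Friction and masses are not known exactly. Their poses are not given: they have to be found in the camera images.
- key_center (a point): centre of the slot key's upright beech block grip, which has a blue band near its top: 30 mm (key x) by 64 mm (key y) by 80 mm tall (key z, up). This point is half-way up the grip, 40 mm above its underside. The key (about 160 g) starts hanging upright in one of the three shelf slots, the underside of its grip resting on the shelf top
- key_tip (a point): middle of the lower end of the key's flat aluminium blade, 95 mm straight below key_center; same axes. The blade is 55 mm long, 40 mm wide along key y and 5 mm thick along key x (3 mm thick and 38 mm wide over its last 8 mm)
- slot_mouth (a point): centre of the slot in the timer's cap, on the cap's turning axis, level with the cap's top face, 80 mm above the table. The cap is a round orange disc 72 mm across, standing 18 mm proud of the timer. The slot runs along this point's y axis: 50 mm long, 10 mm wide, 14 mm deep, with sloping lead-ins that widen it to 18 mm over the top 4 mm. z is up
- cam (a joint): turn of the cap, rad: 0 = open (slot in line with the two red marks on the box), 1.571 = locked, at a hard stop (slot in line with the two green marks); grows clockwise seen from above, starts between 0 and 0.25. Steady friction of about 0.12 N m; it stays where it is left. The blade has about 0.12 rad of play in the slot
- shelf: fixed low steel shelf, 120 mm (x) by 350 mm (y) and 90 mm high, open underneath; origin under its middle at table level. Its 8 mm top has three slots, each 16 mm (shelf x) by 50 mm (shelf y), at shelf y = -110, 0 and +110 mm, shelf x = 0. A spring clip grips its far edge
- trowel_center (a point): half-way up the small aluminium trowel with a round green handle that hangs in another shelf slot; it reaches 90 mm above the shelf top
- dibber_center (a point): half-way up the beech dibber with a cross handle (70 mm wide along y) that hangs in another shelf slot; it reaches 71 mm above the shelf top
- pot: loose blue glazed plant pot filled with dark soil, 132 mm across, 115 mm high; origin at the centre of its underside
- mister: loose clear plastic mister with white head, 72 mm across, 186 mm high; origin at the centre of its underside
- dish: loose white ceramic dish, 120 mm across, 30 mm high; origin at the centre of its underside
- timer: the irrigation timer, a fixed white and grey box 170 x 170 x 62 mm with the cap on the middle of its top; origin under its middle at table level. The green marks lie along its x axis, the red marks along its y axis
Not all that is in view belongs to the job. What is shaped like the part that bears key_center but black or purple is not meant.

How it is judged:
On the way, in this order (a step that is already met when the one before it is completed fails the run):
1. the key's blade is in the cap's slot while the cap is still open (z of key_tip in the frame of slot_mouth below -0.005 m and horizontal distance between key_tip and slot_mouth below 0.012 m and value of joint cam below 0.6 rad), for 0.1 s.
2. the cap has been turned to locked with the blade still in its slot (z of key_tip in the frame of slot_mouth below -0.004 m and horizontal distance between key_tip and slot_mouth below 0.014 m and value of joint cam above 1.35 rad), for 0.1 s.
At the end, for the whole second after the job is handed in: The cap is turned to within about 12 degrees of its locked stop (joint above 1.35 rad), and the key hangs still and upright (within 0.15 rad) in the slot it came from, its centre within 15 mm of where it started (value of joint cam above 1.35 rad and distance of key_center from where it was at the start of the episode below 0.015 m and angle between key_center's own z axis and vertical below 0.15 rad and linear speed of key below 0.02 m/s); the robot touches nothing.
It fails at once if the trowel, dibber, pot, mister or dish is shifted by more than 40 mm (distance of any of trowel_center, dibber_center, pot, mister, dish from where it was at the start of the episode above 0.04 m).
It also fails if it takes over 58 s, if anything falls off the work surface, if the arm or the gripper's body presses on something with over 40 N, if the wrist force passes 120 N, or if a joint passes its speed limit or range.

## Working session

There is one attempt and no reset: what is moved stays moved. The work goes in short steps, Python scripts to look and compute and a tool call to move; the robot and the scene stay as the last step left them, time stands still between calls to the robot, and variables do not carry over. Pictures are saved under pics/ and viewed, about 8 in all and at most 12, crops included, and the job is handed in when it is done.

Besides the shell and the picture viewer there is one more tool, called after "Request:" by a JSON object that holds its "fn" and its "kwargs". servo_tool: Moves the arm, as the interface text tells. Its arguments: {"type":"object","properties":{"motion":{"type":"array"},"grip_force":{"type":"number"}},"required":["motion"]}

```bash
mkdir -p pics
cat > h.py <<'E'
import numpy as np, cv2
from workcell import monitor, eyes, ticket, models
def world(cam,p):
    T=np.linalg.inv(np.array(eyes.camera_info(cam)["extrinsics"])); return (T@np.r_[p,1])[:3]
def pix(cam,w):
    i=eyes.camera_info(cam); c=np.array(i["extrinsics"])@np.r_[w,1]; q=np.array(i["intrinsics"])@c[:3]; return (q[:2]/q[2]).round(0)
def cloud(cam,d):
    i=eyes.camera_info(cam);K=np.array(i["intrinsics"]);v,u=np.indices(d.shape)
    P=np.stack([(u-K[0,2])*d/K[0,0],(v-K[1,2])*d/K[1,1],d,np.ones_like(d)],-1)
    return (P@np.linalg.inv(np.array(i["extrinsics"])).T)[...,:3]
E
python3 - <<'E'
from h import *
np.set_printoptions(precision=3,suppress=True)
print(monitor.get_obs())
for c in("top","side"):
    b,d=eyes.camera(c); cv2.imwrite(f"pics/{c}1.png",b); np.savez(f"{c}1.npz",b=b,d=d)
    print(c,np.linalg.inv(np.array(eyes.camera_info(c)["extrinsics"]))[:3])
    for t in("key_center","slot_mouth","shelf","trowel_center","dibber_center","pot","mister","dish","timer"):
        for r in models.boxes_of(c,t)[:4]:
            w=world(c,r["point"]); print(t,round(r["confidence"],2),w,pix(c,w))
E
```

```text
{'clock': 0.0, 'joint_pos': array([ 1.307,  0.333, -0.065,  1.461,  0.022,  1.35 , -0.089]), 'joint_velocities': array([ 0.001,  0.002, -0.   , -0.002, -0.001, -0.002, -0.   ]), 'tau': array([  0.   , -62.544,   0.049, -39.16 ,   0.016,   0.01 ,  -0.   ]), 'position': array([ 0.149, -0.607,  0.194]), 'ee_rot': array([ 0.787, -0.617, -0.001, -0.   ]), 'ft_force': array([ 0.294,  0.432, -0.396]), 'torque': array([-0.012,  0.013, -0.075]), 'grip_width': 1.0009557711691268}
top [[ 0.026 -0.997  0.067  0.498]
 [-0.999 -0.024  0.028  0.084]
 [-0.027 -0.068 -0.997  1.22 ]]
key_center 0.88 [0.42  0.477 0.132] [107. 265.]
key_center 0.75 [0.521 0.479 0.135] [108. 219.]
key_center 0.71 [0.342 0.331 0.132] [172. 303.]
key_center 0.65 [0.476 0.323 0.165] [174. 242.]
slot_mouth 0.6 [ 0.48  -0.296  0.079] [455. 247.]
shelf 0.69 [0.488 0.217 0.09 ] [229. 237.]
trowel_center 0.56 [0.499 0.112 0.099] [275. 234.]
dibber_center 0.86 [0.484 0.224 0.159] [221. 239.]
pot 0.87 [0.767 0.028 0.095] [314. 117.]
mister 0.78 [ 0.756 -0.159  0.121] [399. 121.]
dish 0.61 [0.764 0.205 0.012] [240. 125.]
timer 0.95 [ 0.491 -0.288  0.066] [450. 242.]
side [[-0.949 -0.252  0.187  0.362]
 [-0.314  0.746 -0.587  0.754]
 [ 0.008 -0.616 -0.788  0.965]]
key_center 0.85 [0.464 0.353 0.175] [291. 301.]
key_center 0.69 [0.421 0.503 0.137] [288. 396.]
key_center 0.67 [0.337 0.348 0.133] [357. 329.]
key_center 0.59 [0.517 0.495 0.137] [236. 373.]
slot_mouth 0.93 [ 0.482 -0.287  0.077] [354. 116.]
shelf 0.87 [0.471 0.285 0.086] [297. 292.]
trowel_center 0.81 [0.491 0.124 0.124] [310. 219.]
dibber_center 0.97 [0.476 0.233 0.152] [303. 254.]
pot 0.73 [0.758 0.042 0.093] [213. 173.]
mister 0.95 [ 0.751 -0.154  0.107] [244. 118.]
mister 0.39 [ 0.481 -0.258  0.06 ] [351. 128.]
dish 0.86 [0.76  0.202 0.014] [189. 243.]
timer 0.82 [ 0.483 -0.26   0.06 ] [350. 128.]
```

```bash
python3 -c "
import cv2;import numpy as np
a=cv2.imread('pics/top1.png');b=cv2.imread('pics/side1.png');cv2.imwrite('pics/both.png',np.vstack([a,b]))"
```

```text
(no output)
```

View pics/top1.png

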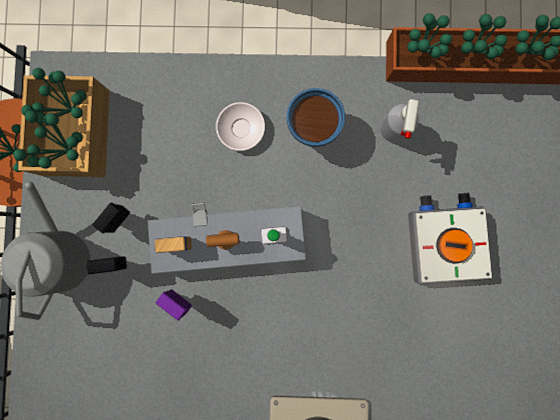

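View pics/side1.png

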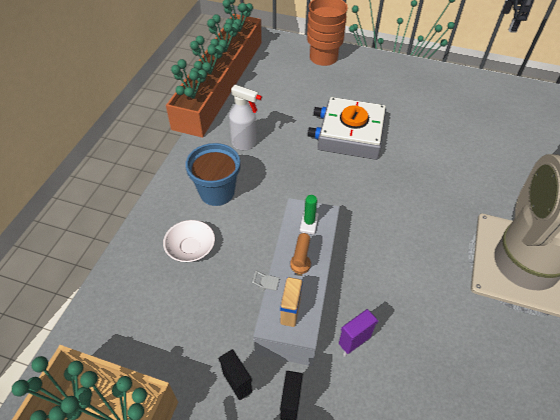

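The key candidates in the top view are black at (107,265), black at (110,218), purple at (172,303), and beech with a band at (172,243). Only the last is beech, blue-banded and standing in the shelf (side view ~(291,300)). I'll confirm it in a crop and measure.

Run:
```python
from h import *
np.set_printoptions(precision=4,suppress=True)
t=np.load("top1.npz");s=np.load("side1.npz")
def crop(b,u,v,n=35): return cv2.resize(b[v-n:v+n,u-n:u+n],(390,390),interpolation=cv2.INTER_CUBIC)
cv2.imwrite("pics/crop1.png",np.hstack([crop(s["b"],291,295),crop(t["b"],455,245)]))
def rect(n,m,P):
    q=P[m][:, :2].astype(np.float32)
    r=cv2.minAreaRect(q*1000); print(n,m.sum(),"med z",np.median(P[m][:,2]),"mean",q.mean(0),"rect",r)
for n,f,c in(("top",t,"top"),("side",s,"side")):
    P=cloud(c,f["d"]);x,y,z=np.moveaxis(P,-1,0);h,S,V=np.moveaxis(cv2.cvtColor(f["b"],cv2.COLOR_BGR2HSV).astype(int),-1,0)
    ok=f["d"]>0
    near=(abs(x-.47)<.07)&(abs(y-.335)<.06)&ok
    rect(n+" keytop",near&(z>.163)&(z<.18),P)
    rect(n+" shelf",ok&(abs(z-.09)<.005)&(abs(x-.48)<.12)&(abs(y-.22)<.25),P)
    o=(abs(x-.48)<.06)&(abs(y+.29)<.06)&ok
    rect(n+" cap",o&(z>.0755)&(h<20)&(S>150),P)
    rect(n+" slot",o&(np.hypot(x-.481,y+.29)<.03)&(z<.0745),P)
    rect(n+" dark",o&(np.hypot(x-.481,y+.29)<.03)&(V<110),P)
    b=(abs(x-.48)<.15)&(abs(y+.29)<.15)&ok
    rect(n+" box",b&(abs(z-.062)<.005),P)
    for nm,mm in(("green",(h>45)&(h<85)),("red",(h<5)|(h>172))):
        m=b&mm&(S>120)&(z>.055)&(z<.07)
        k,l,st,ce=cv2.connectedComponentsWithStats(m.astype(np.uint8))
        print(n,nm,[P[l==i].mean(0) for i in range(1,k) if st[i,4]>5])
    i=near&(z>.1); print("zmax",z[near].max(), "clip z",np.percentile(z[(abs(x-.535)<.03)&(abs(y-.27)<.03)&ok],[50,90,99]))
```

```text
top keytop 426 med z 0.16940236341134984 mean [0.4711 0.3303] rect ((470.9877624511719, 331.48834228515625), (30.01560401916504, 65.0420913696289), 6.655057430267334)
top shelf 6730 med z 0.08971141103172264 mean [0.4847 0.2206] rect ((461.2144470214844, 255.61477661132812), (193.91827392578125, 425.18792724609375), 1.4023606777191162)
top cap 656 med z 0.07936314024194546 mean [ 0.4839 -0.2977] rect ((484.0359802246094, -297.4751892089844), (67.65593719482422, 69.88814544677734), 1.462001085281372)
top slot 150 med z 0.06630740466401819 mean [ 0.4815 -0.2868] rect ((484.88848876953125, -286.4413146972656), (47.1284065246582, 56.588687896728516), 31.300010681152344)
top dark 99 med z 0.06528166190943008 mean [ 0.4807 -0.2926] rect ((471.5191345214844, -289.06036376953125), (58.997737884521484, 37.96028518676758), 81.9842758178711)
top box 3974 med z 0.061683990065492855 mean [ 0.4837 -0.297 ] rect ((483.9826354980469, -298.66558837890625), (160.01075744628906, 161.102294921875), 5.327340602874756)
top green [array([ 0.5426, -0.2927,  0.0629]), array([ 0.4238, -0.3031,  0.064 ])]
top 
[... 625 characters left out ...]
9851074)
side slot 75 med z 0.06820384314881878 mean [ 0.4809 -0.2798] rect ((486.07806396484375, -284.8297119140625), (43.99968719482422, 53.9682731628418), 25.399534225463867)
side dark 30 med z 0.06601351402537148 mean [ 0.4803 -0.289 ] rect ((473.3199768066406, -285.128662109375), (53.417396545410156, 36.6268310546875), 74.62554168701172)
side box 1803 med z 0.06224272926931107 mean [ 0.4789 -0.287 ] rect ((480.86785888671875, -296.2881164550781), (159.87432861328125, 168.1590118408203), 5.0281476974487305)
side green [array([ 0.5418, -0.2929,  0.0635]), array([ 0.4212, -0.3032,  0.0639])]
side red [array([ 0.4765, -0.2349,  0.0652])]
zmax 0.1742103883518059 clip z [0.091  0.095  0.1061]
```

View pics/crop1.png

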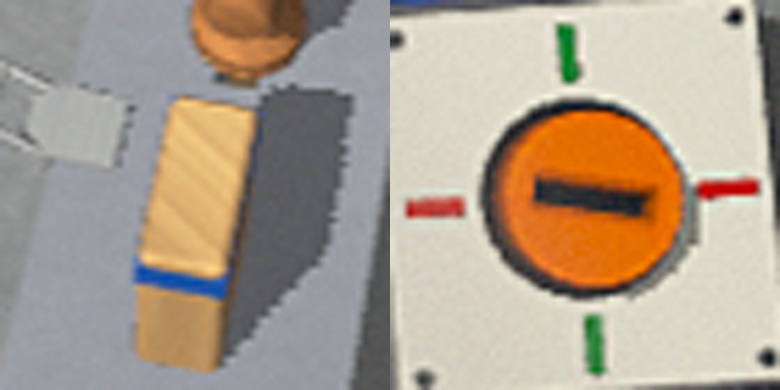

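Crop confirms it: left is the beech key with the blue band, standing in the shelf slot beside the clip. Right is the cap slot, about 11° clockwise of the red marks. Estimates: key (0.470, 0.332) with x-azimuth 6.8°, cap (0.483, -0.2975), slot x-azimuth about -6°, locked at -85°.

```bash
cat >> h.py <<'E'
from scipy.spatial.transform import Rotation as Ro
def plan(wps, g=1, start=None):
    """wps: (x,y,z,az_deg,nrows): prints rows as shift/turn from present (or given) pose"""
    o=monitor.get_obs(); p0=np.array(o["position"]); R0=Ro.from_quat(o["ee_rot"])
    x=R0.as_matrix()[:,0]; a0=np.degrees(np.arctan2(x[1],x[0])); print("now",p0.round(4),"az",round(a0,2),"t",o["clock"])
    p,a=p0,a0
    for X,Y,Z,A,n in wps:
        for k in range(1,n+1):
            q=p+(np.r_[X,Y,Z]-p)*k/n; b=a+(A-a)*k/n
            Rt=Ro.from_euler("z",b,degrees=True)*Ro.from_quat([1,0,0,0])
            print([g]+[round(float(v),3) for v in R0.inv().apply(q-p0)]+[round(float(v),1) for v in (R0.inv()*Rt).as_rotvec(degrees=True)],end=",")
        p,a=np.r_[X,Y,Z],A; print()
E
python3 - <<'E'
from h import *
plan([(.33,-.45,.32,-50,5),(.52,-.15,.33,-20,7),(.53,.15,.33,3,6),(.470,.332,.24,6.8,4),(.470,.332,.24,6.8,2)])
E
```

```text
now [ 0.1491 -0.607   0.1944] az -76.21 t 1.0
[1, -0.022, -0.043, -0.025, -0.0, -0.0, -5.2],[1, -0.044, -0.085, -0.05, -0.0, -0.0, -10.5],[1, -0.066, -0.128, -0.075, -0.0, -0.0, -15.7],[1, -0.087, -0.171, -0.1, -0.0, -0.0, -21.0],[1, -0.109, -0.213, -0.126, -0.0, -0.0, -26.2],
[1, -0.144, -0.25, -0.127, -0.0, -0.0, -30.5],[1, -0.18, -0.286, -0.128, -0.0, -0.0, -34.8],[1, -0.215, -0.323, -0.13, -0.0, -0.0, -39.1],[1, -0.25, -0.359, -0.131, -0.0, -0.0, -43.3],[1, -0.285, -0.396, -0.133, -0.0, -0.0, -47.6],[1, -0.32, -0.433, -0.134, -0.0, -0.0, -51.9],[1, -0.355, -0.469, -0.136, -0.0, -0.0, -56.2],
[1, -0.404, -0.483, -0.136, 0.0, -0.0, -60.0],[1, -0.452, -0.496, -0.136, 0.0, -0.0, -63.9],[1, -0.5, -0.51, -0.136, 0.0, -0.0, -67.7],[1, -0.548, -0.523, -0.136, 0.0, -0.0, -71.5],[1, -0.596, -0.537, -0.136, 0.0, -0.0, -75.4],[1, -0.644, -0.55, -0.136, 0.0, -0.0, -79.2],
[1, -0.692, -0.547, -0.113, 0.0, -0.0, -80.2],[1, -0.74, -0.543, -0.091, 0.0, -0.0, -81.1],[1, -0.788, -0.539, -0.068, 0.0, -0.0, -82.1],[1, -0.835, -0.536, -0.046, 0.0, -0.0, -83.0],
[1, -0.835, -0.536, -0.046, 0.0, -0.0, -83.0],[1, -0.835, -0.536, -0.046, 0.0, -0.0, -83.0],
```

Request:
{"fn": "servo_tool", "kwargs": {"motion": [[1,-0.022,-0.043,-0.025,0,0,-5],[1,-0.044,-0.085,-0.05,0,0,-10],[1,-0.066,-0.128,-0.075,0,0,-16],[1,-0.087,-0.171,-0.1,0,0,-21],[1,-0.109,-0.213,-0.126,0,0,-26],[1,-0.144,-0.25,-0.127,0,0,-30],[1,-0.18,-0.286,-0.128,0,0,-35],[1,-0.215,-0.323,-0.13,0,0,-39],[1,-0.25,-0.36,-0.13,0,0,-43],[1,-0.285,-0.396,-0.133,0,0,-48],[1,-0.32,-0.433,-0.134,0,0,-52],[1,-0.355,-0.469,-0.136,0,0,-56],[1,-0.404,-0.483,-0.136,0,0,-60],[1,-0.452,-0.496,-0.136,0,0,-64],[1,-0.5,-0.51,-0.136,0,0,-68],[1,-0.548,-0.523,-0.136,0,0,-71.5],[1,-0.596,-0.537,-0.136,0,0,-75],[1,-0.644,-0.55,-0.136,0,0,-79],[1,-0.692,-0.547,-0.113,0,0,-80],[1,-0.74,-0.543,-0.091,0,0,-81]]}}

```text
clock: 3.5
position: [0.4995, 0.2426, 0.2849]
ee_rot: [0.999, 0.042, 0.0, -0.0]
ft_force: [0.5, -0.3, -0.5]
grip_width: 1.001
```

Run:
```python
from h import *
print(monitor.get_obs()["joint_pos"].round(2))
plan([(.470,.332,.23,6.8,3),(.470,.332,.23,6.8,3)])
```

```text
[ 0.2   0.24 -0.88  1.46  0.19  1.52 -0.59]
now [0.4995 0.2426 0.2849] az 4.81 t 3.5
[1, -0.007, -0.031, 0.018, -0.0, -0.0, -0.7],[1, -0.015, -0.061, 0.037, -0.0, -0.0, -1.3],[1, -0.022, -0.092, 0.055, -0.0, -0.0, -2.0],
[1, -0.022, -0.092, 0.055, -0.0, -0.0, -2.0],[1, -0.022, -0.092, 0.055, -0.0, -0.0, -2.0],[1, -0.022, -0.092, 0.055, -0.0, -0.0, -2.0],
```

Request:
{"fn": "servo_tool", "kwargs": {"motion": [[1,-0.007,-0.031,0.018,0,0,-0.7],[1,-0.015,-0.061,0.037,0,0,-1.3],[1,-0.022,-0.092,0.055,0,0,-2],[1,-0.022,-0.092,0.055,0,0,-2],[1,-0.022,-0.092,0.055,0,0,-2]]}}

```text
clock: 4.12
position: [0.4708, 0.3305, 0.2307]
ee_rot: [0.998, 0.059, 0.0, 0.0]
ft_force: [-0.1, -1.2, 0.3]
grip_width: 1.002
```

Run:
```python
from h import *
b,d=eyes.camera("side"); cv2.imwrite("pics/s2.png",cv2.resize(b[200:380,180:420],None,fx=3,fy=3))
plan([(.470,.332,.116,6.8,4)])
```

```text
now [0.4712 0.3302 0.2309] az 6.71 t 4.175
[1, -0.0, -0.0, 0.029, 0.0, -0.0, -0.0],[1, -0.001, -0.001, 0.057, 0.0, -0.0, -0.0],[1, -0.001, -0.001, 0.086, 0.0, -0.0, -0.1],[1, -0.001, -0.002, 0.115, 0.0, -0.0, -0.1],
```

View pics/s2.png

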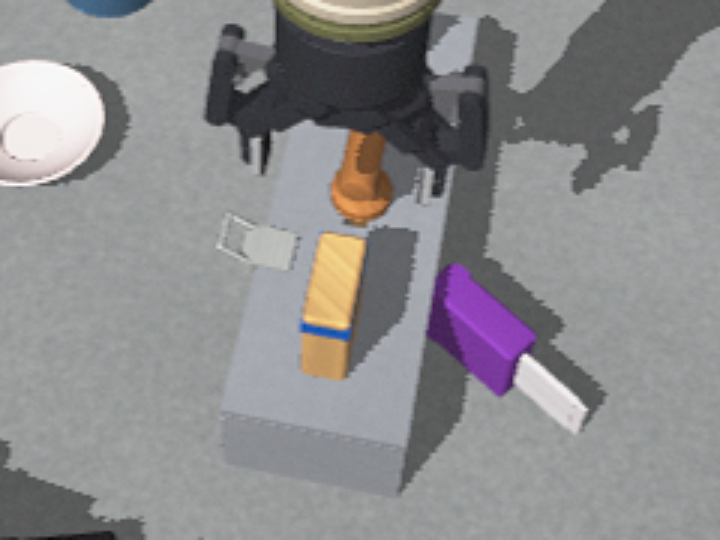

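Gripper is over the key, jaws spanning its 30 mm width, clear of the clip and dibber. Descending and closing.

Request:
{"fn": "servo_tool", "kwargs": {"motion": [[1,0,0,0.03,0,0,0],[1,0,-0.001,0.06,0,0,0],[1,-0.001,-0.001,0.09,0,0,0],[1,-0.001,-0.001,0.115,0,0,0],[1,-0.001,-0.001,0.115,0,0,0],[0,-0.001,-0.001,0.115,0,0,0],[0,-0.001,-0.001,0.115,0,0,0],[0,-0.001,-0.001,0.115,0,0,0],[0,-0.001,-0.001,0.115,0,0,0],[0,-0.001,-0.001,0.115,0,0,0],[0,-0.001,-0.001,0.115,0,0,0],[0,-0.001,-0.001,0.115,0,0,0]], "grip_force": 80}}

```text
clock: 5.68
position: [0.47, 0.3322, 0.1165]
ee_rot: [0.998, 0.059, 0.001, -0.0]
ft_force: [1.2, -1.6, 6.1]
grip_width: 0.327
```

Run:
```python
from h import *
o=monitor.get_obs();print(o["torque"],o["ft_force"],o["position"])
plan([(.470,.332,.17,6.8,3),(.470,.332,.26,6.8,3)],0)
```

```text
[-0.08246917 -0.14772258  0.02970889] [ 1.23007718 -1.61931174  6.05802519] [0.46999438 0.3322401  0.11645659]
now [0.47   0.3322 0.1165] az 6.78 t 5.675
[0, 0.0, 0.0, -0.018, -0.0, -0.1, -0.0],[0, 0.0, 0.0, -0.036, -0.0, -0.1, -0.0],[0, 0.0, 0.0, -0.054, -0.0, -0.1, -0.0],
[0, 0.0, 0.0, -0.084, -0.0, -0.1, -0.0],[0, 0.0, 0.0, -0.114, -0.0, -0.1, -0.0],[0, 0.0, 0.0, -0.144, -0.0, -0.1, -0.0],
```

Request:
{"fn": "servo_tool", "kwargs": {"motion": [[0,0,0,-0.018,0,0,0],[0,0,0,-0.036,0,0,0],[0,0,0,-0.056,0,0,0],[0,0,0,-0.09,0,0,0],[0,0,0,-0.13,0,0,0],[0,0,0,-0.17,0,0,0],[0,0,0,-0.19,0,0,0],[0,0,0,-0.19,0,0,0]]}}

```text
clock: 6.68
position: [0.4694, 0.3326, 0.3076]
ee_rot: [0.998, 0.059, 0.001, -0.001]
ft_force: [0.2, 1.1, -1.7]
grip_width: 0.325
```

Run:
```python
from h import *
plan([(.52,.05,.305,0,7),(.50,-.20,.28,-6,6),(.483,-.2975,.21,-6,3)],0)
```

```text
now [0.4694 0.3326 0.3076] az 6.81 t 6.675
[0, 0.002, 0.041, 0.0, -0.1, -0.2, 1.0],[0, 0.005, 0.082, 0.001, -0.1, -0.2, 1.9],[0, 0.007, 0.123, 0.001, -0.1, -0.2, 2.9],[0, 0.01, 0.164, 0.001, -0.1, -0.2, 3.9],[0, 0.012, 0.205, 0.002, -0.1, -0.2, 4.9],[0, 0.014, 0.246, 0.002, -0.1, -0.2, 5.8],[0, 0.017, 0.287, 0.002, -0.1, -0.2, 6.8],
[0, 0.008, 0.328, 0.006, -0.1, -0.2, 7.8],[0, 0.0, 0.369, 0.01, -0.1, -0.2, 8.8],[0, -0.008, 0.41, 0.014, -0.1, -0.2, 9.8],[0, -0.016, 0.451, 0.019, -0.1, -0.2, 10.8],[0, -0.025, 0.492, 0.023, -0.1, -0.2, 11.8],[0, -0.033, 0.532, 0.027, -0.1, -0.2, 12.8],
[0, -0.042, 0.564, 0.05, -0.1, -0.2, 12.8],[0, -0.052, 0.596, 0.073, -0.1, -0.2, 12.8],[0, -0.062, 0.627, 0.096, -0.1, -0.2, 12.8],
```

Request:
{"fn": "servo_tool", "kwargs": {"motion": [[0,0.002,0.041,0,0,0,1],[0,0.005,0.082,0,0,0,2],[0,0.007,0.123,0,0,0,3],[0,0.01,0.164,0,0,0,4],[0,0.012,0.205,0.002,0,0,5],[0,0.014,0.246,0.002,0,0,6],[0,0.017,0.287,0.002,0,0,7],[0,0.008,0.328,0.006,0,0,8],[0,0,0.369,0.01,0,0,9],[0,-0.008,0.41,0.014,0,0,10],[0,-0.016,0.451,0.019,0,0,11],[0,-0.025,0.492,0.023,0,0,12],[0,-0.033,0.532,0.027,0,0,12.8],[0,-0.042,0.564,0.05,0,0,12.8],[0,-0.052,0.596,0.073,0,0,12.8],[0,-0.062,0.627,0.096,0,0,12.8],[0,-0.062,0.627,0.096,0,0,12.8],[0,-0.062,0.627,0.096,0,0,12.8]]}}

```text
clock: 8.93
position: [0.4819, -0.2971, 0.2092]
ee_rot: [0.999, -0.052, -0.0, -0.0]
ft_force: [0.1, -0.3, -1.2]
grip_width: 0.328
```

Run:
```python
from h import *
np.set_printoptions(precision=4,suppress=True)
b,d=eyes.camera("side"); np.savez("s3.npz",b=b,d=d)
t,td=eyes.camera("top"); np.savez("t3.npz",b=t,d=td)
cv2.imwrite("pics/s3.png",np.hstack([cv2.resize(b[50:190,280:420],(400,400)),cv2.resize(t[180:320,380:520],(400,400))]))
P=cloud("side",d);x,y,z=np.moveaxis(P,-1,0)
m=(d>0)&(abs(x-.483)<.06)&(abs(y+.2975)<.06)
bl=m&(z>.09)&(z<.2)
for lo,hi in((.12,.14),(.14,.165),(.165,.18),(.18,.2)):
    q=P[m&(z>lo)&(z<hi)]
    if len(q): print(lo,len(q),q.mean(0),q.min(0),q.max(0),cv2.minAreaRect((q[:,:2]*1000).astype(np.float32)))
plan([(.483,-.2975,.175,-6,2),(.483,-.2975,.151,-6,4)],0)
```

```text
0.12 12 [ 0.4804 -0.2934  0.1336] [ 0.4769 -0.3187  0.1284] [ 0.484  -0.2784  0.1398] ((479.1840515136719, -298.34747314453125), (40.908164978027344, 2.810976266860962), 80.24536895751953)
0.14 33 [ 0.4811 -0.285   0.1511] [ 0.4767 -0.3144  0.1408] [ 0.4856 -0.2738  0.1643] ((480.0891418457031, -294.07598876953125), (41.2492561340332, 5.849401473999023), 81.4686508178711)
0.165 9 [ 0.4816 -0.2787  0.1698] [ 0.4793 -0.2852  0.1656] [ 0.4841 -0.275   0.1741] ((481.7938232421875, -280.3833923339844), (10.202881813049316, 4.4828057289123535), 82.74308776855469)
0.18 77 [ 0.4784 -0.2726  0.1928] [ 0.4623 -0.3224  0.1836] [ 0.4972 -0.26    0.1996] ((469.6827697753906, -287.2124938964844), (66.46980285644531, 27.364164352416992), 55.83649826049805)
now [ 0.4825 -0.2969  0.21  ] az -5.9 t 9.025
[0, 0.0, 0.0, 0.017, 0.0, -0.0, 0.0],[0, 0.001, 0.001, 0.035, 0.0, -0.0, 0.1],
[0, 0.001, 0.001, 0.041, 0.0, -0.0, 0.1],[0, 0.001, 0.001, 0.047, 0.0, -0.0, 0.1],[0, 0.0, 0.001, 0.053, 0.0, -0.0, 0.1],[0, 0.0, 0.001, 0.059, 0.0, -0.0, 0.1],
```

View pics/s3.png

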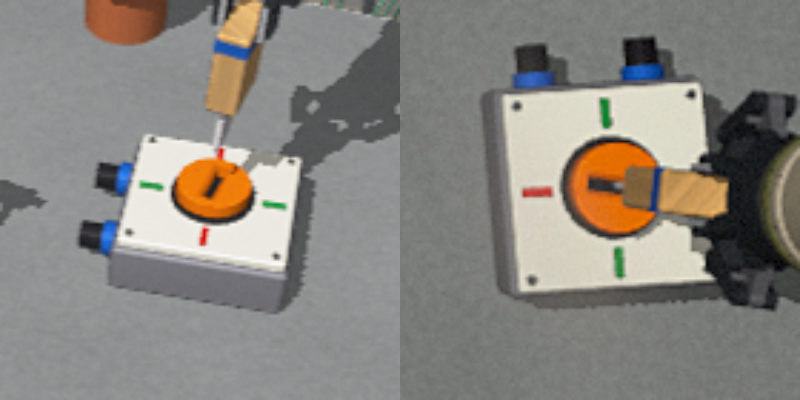

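The blade hangs just above the cap: side crop shows the tip at about (220,130) over the slot (215,185), in line with it. Measured tip is about (0.482, -0.298). Descending into the slot.

Request:
{"fn": "servo_tool", "kwargs": {"motion": [[0,0,0,0.017,0,0,0],[0,0,0.001,0.035,0,0,0],[0,0,0.001,0.043,0,0,0],[0,0,0.001,0.05,0,0,0],[0,0,0.001,0.055,0,0,0],[0,0,0.001,0.059,0,0,0],[0,0,0.001,0.059,0,0,0]]}}

```text
clock: 9.9
position: [0.4817, -0.2991, 0.1503]
ee_rot: [0.999, -0.052, -0.0, -0.0]
ft_force: [0.6, 0.5, -2.5]
grip_width: 0.332
```

Run:
```python
from h import *
np.set_printoptions(precision=4,suppress=True)
o=monitor.get_obs();print(o["torque"],o["ft_force"],o["joint_pos"])
b,d=eyes.camera("side")
cv2.imwrite("pics/s4.png",cv2.resize(b[50:190,280:420],(500,500)))
plan([(.483,-.2975,.151,-90,1)],0)
```

```text
[ 0.0545 -0.0256  0.0066] [ 0.5613  0.5458 -2.4884] [ 0.8807  0.2715 -0.4769  1.6574  0.1303  1.2444  0.272 ]
now [ 0.4818 -0.2991  0.1506] az -6.01 t 9.95
[0, 0.001, -0.002, -0.0, -0.0, -0.0, 84.0],
```

View pics/s4.png

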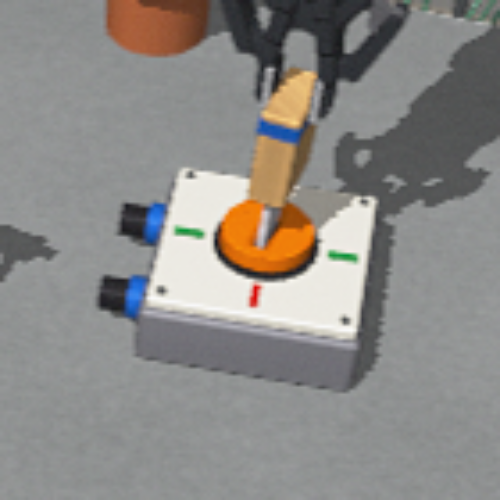

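Blade is seated in the slot (at ~(265,225) in the crop), with no contact force. Turning clockwise.

Request:
{"fn": "servo_tool", "kwargs": {"motion": [[0,0.001,-0.001,0,0,0,6],[0,0.001,-0.001,0,0,0,12],[0,0.001,-0.001,0,0,0,19],[0,0.001,-0.001,0,0,0,26],[0,0.001,-0.001,0,0,0,33],[0,0.001,-0.001,0,0,0,40],[0,0.001,-0.001,0,0,0,47],[0,0.001,-0.001,0,0,0,54],[0,0.001,-0.001,0,0,0,60],[0,0.001,-0.001,0,0,0,66],[0,0.001,-0.001,0,0,0,66]]}}

```text
clock: 11.32
position: [0.4831, -0.2967, 0.1506]
ee_rot: [0.81, -0.587, -0.0, -0.001]
ft_force: [-1.6, 4.8, 0.5]
grip_width: 0.328
```

Run:
```python
from h import *
np.set_printoptions(precision=4,suppress=True)
o=monitor.get_obs();print(o["torque"],o["ft_force"],o["joint_pos"])
plan([(.483,-.2975,.151,-88,3)],0)
```

```text
[1.7647 0.258  0.1116] [-1.6031  4.8144  0.4563] [ 0.7628  0.2556 -0.341   1.6624  0.0881  1.2396 -0.8515]
now [ 0.4831 -0.2967  0.1506] az -71.9 t 11.325
[0, 0.0, 0.0, -0.0, -0.0, 0.1, 5.4],[0, 0.0, 0.0, -0.0, -0.0, 0.1, 10.7],[0, 0.001, 0.0, -0.0, -0.0, 0.1, 16.1],
```

Request:
{"fn": "servo_tool", "kwargs": {"motion": [[0,0,0,0,0,0,5],[0,0,0,0,0,0,9],[0,0,0,0,0,0,12],[0,0,0,0,0,0,15],[0,0,0,0,0,0,17],[0,0,0,0,0,0,17],[0,0,0,0,0,0,17]]}}

```text
clock: 12.2
position: [0.4836, -0.2965, 0.1506]
ee_rot: [0.715, -0.699, -0.0, -0.001]
ft_force: [-0.1, 5.4, -0.4]
grip_width: 0.328
```

Run:
```python
from h import *
np.set_printoptions(precision=4,suppress=True)
o=monitor.get_obs();print(o["torque"],o["ft_force"],o["joint_pos"])
b,d=eyes.camera("side")
cv2.imwrite("pics/s5.png",cv2.resize(b[50:190,280:420],(500,500)))
plan([(.483,-.2975,.151,-88,3)],0)
```

```text
[ 2.0602 -0.1947  0.1537] [-0.1061  5.3931 -0.4484] [ 0.7345  0.2524 -0.3079  1.6638  0.078   1.2379 -1.1389]
now [ 0.4836 -0.2965  0.1506] az -88.75 t 12.25
[0, 0.0, 0.0, -0.0, -0.0, 0.1, -0.3],[0, 0.001, 0.0, -0.0, -0.0, 0.1, -0.5],[0, 0.001, 0.001, -0.0, -0.0, 0.1, -0.8],
```

View pics/s5.png

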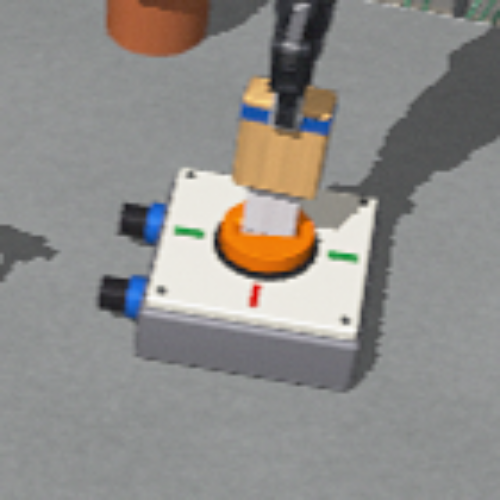

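The blade is nearly in line with the green marks, but torque (0.15 N m) shows mostly friction. I'll turn a few degrees more until the hard stop shows.

Request:
{"fn": "servo_tool", "kwargs": {"motion": [[0,0,0,0,0,0,2],[0,0,0,0,0,0,4],[0,0,0,0,0,0,4],[0,0,0,0,0,0,4]]}}

```text
clock: 12.75
position: [0.4837, -0.2964, 0.1506]
ee_rot: [-0.69, 0.724, 0.0, 0.001]
ft_force: [0.8, 5.9, -0.5]
grip_width: 0.333
```

Run:
```python
from h import *
np.set_printoptions(precision=4,suppress=True)
o=monitor.get_obs();print(o["torque"],o["ft_force"],o["joint_pos"])
plan([(.483,-.2975,.151,-88,3)],0)
```

```text
[ 2.1155 -0.3333  0.0644] [ 0.793   5.9472 -0.4814] [ 0.7278  0.2517 -0.3002  1.6641  0.0757  1.2374 -1.207 ]
now [ 0.4837 -0.2964  0.1506] az -92.75 t 12.75
[0, 0.0, 0.0, -0.0, -0.1, 0.1, -1.6],[0, 0.001, 0.0, -0.0, -0.1, 0.1, -3.2],[0, 0.001, 0.001, -0.0, -0.1, 0.1, -4.8],
```

Request:
{"fn": "servo_tool", "kwargs": {"motion": [[0,0,0,0,0,0,-2],[0,0,0,0,0,0,-4],[0,0,0,-0.01,0,0,-4],[0,0,0,-0.025,0,0,-4],[0,0,0,-0.06,0,0,-4],[0,0,0,-0.11,0,0,-4],[0,0,0,-0.155,0,0,-4],[0,0,0,-0.155,0,0,-4]]}}

```text
clock: 13.75
position: [0.4841, -0.2997, 0.3108]
ee_rot: [0.713, -0.701, 0.004, -0.001]
ft_force: [-0.1, -0.3, -2.2]
grip_width: 0.328
```

Run:
```python
from h import *
b,d=eyes.camera("side"); t,td=eyes.camera("top")
cv2.imwrite("pics/s6.png",np.hstack([cv2.resize(b[20:190,260:430],(400,400)),cv2.resize(t[180:320,380:520],(400,400))]))
P=cloud("side",d);x,y,z=np.moveaxis(P,-1,0);m=(d>0)&(abs(x-.483)<.06)&(abs(y+.2975)<.06)
for lo,hi in((.215,.225),(.225,.255),(.275,.35)):
    q=P[m&(z>lo)&(z<hi)]
    if len(q): print(lo,len(q),q.mean(0),q.min(0),q.max(0),cv2.minAreaRect((q[:,:2]*1000).astype(np.float32)))
plan([(.50,-.2,.305,-55,4),(.53,.05,.305,-20,6),(.47,.3322,.305,6.8,6),(.47,.3322,.25,6.8,2)],0)
```

```text
0.225 135 [ 0.48144588 -0.30115557  0.24271311] [ 0.46183071 -0.30634138  0.23039276] [ 0.50174978 -0.29641479  0.25490572] ((481.8199462890625, -301.61492919921875), (39.899837493896484, 9.568791389465332), 2.8119328022003174)
0.275 671 [ 0.48025128 -0.28680673  0.31693304] [ 0.44899803 -0.31470494  0.27518659] [ 0.51359601 -0.2779672   0.34994269] ((478.64459228515625, -291.37786865234375), (68.38509368896484, 30.019611358642578), 14.958756446838379)
now [ 0.4827 -0.2989  0.3061] az -89.05 t 13.85
[0, -0.025, -0.005, 0.0, -0.1, -0.1, -8.5],[0, -0.049, -0.009, 0.0, -0.0, -0.1, -17.0],[0, -0.074, -0.014, 0.001, -0.0, -0.1, -25.5],[0, -0.099, -0.019, 0.001, -0.0, -0.1, -34.1],
[0, -0.14, -0.025, 0.001, -0.0, -0.1, -39.9],[0, -0.182, -0.03, 0.001, -0.0, -0.1, -45.7],[0, -0.223, -0.036, 0.001, -0.0, -0.1, -51.6],[0, -0.265, -0.042, 0.001, -0.0, -0.1, -57.4],[0, -0.306, -0.047, 0.001, -0.0, -0.1, -63.2],[0, -0.348, -0.053, 0.001, 0.0, -0.1, -69.1],
[0, -0.395, -0.044, 0.001, 0.0, -0.1, -73.5],[0, -0.442, -0.035, 0.0, 0.0, -0.1, -78.0],[0, -0.49, -0.025, 0.0, 0.0, -0.1, -82.5],[0, -0.537, -0.016, 0.0, 0.0, -0.1, -86.9],[0, -0.584, -0.007, 0.0, 0.0, -0.1, -91.4],[0, -0.631, 0.002, 0.0, 0.0, -0.1, -95.9],
[0, -0.631, 0.002, 0.028, 0.0, -0.1, -95.9],[0, -0.631, 0.002, 0.055, 0.0, -0.1, -95.9],
```

View pics/s6.png

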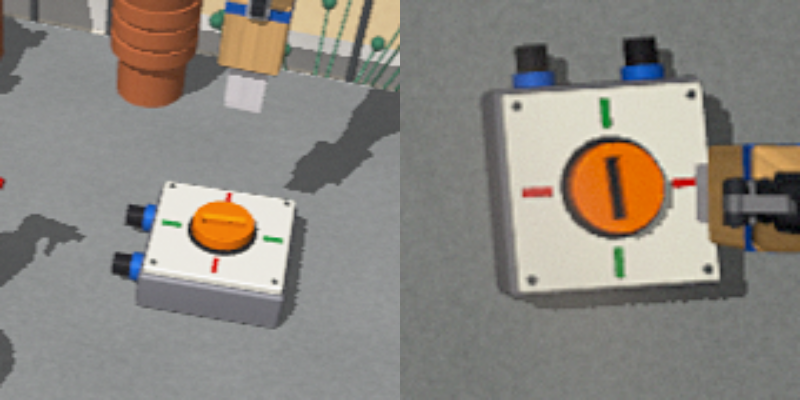

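Slot in the top crop runs (611,157)–(620,218), in line with the green marks (605,112) and (620,263): locked. Returning to the shelf and checking the key's tilt in the grip there.

Request:
{"fn": "servo_tool", "kwargs": {"motion": [[0,-0.025,-0.005,0,0,0,-8.5],[0,-0.049,-0.009,0,0,0,-17],[0,-0.074,-0.014,0,0,0,-25.5],[0,-0.099,-0.019,0,0,0,-34],[0,-0.14,-0.025,0,0,0,-40],[0,-0.182,-0.03,0,0,0,-46],[0,-0.223,-0.036,0,0,0,-52],[0,-0.265,-0.042,0,0,0,-57.5],[0,-0.306,-0.047,0,0,0,-63],[0,-0.348,-0.053,0,0,0,-69],[0,-0.395,-0.044,0,0,0,-73.5],[0,-0.442,-0.035,0,0,0,-78],[0,-0.49,-0.025,0,0,0,-82.5],[0,-0.537,-0.016,0,0,0,-87],[0,-0.584,-0.007,0,0,0,-91.5],[0,-0.631,0.002,0,0,0,-95.9],[0,-0.631,0.002,0,0,0,-95.9],[0,-0.631,0.002,0.055,0,0,-95.9],[0,-0.631,0.002,0.055,0,0,-95.9],[0,-0.631,0.002,0.055,0,0,-95.9]]}}

```text
clock: 16.35
position: [0.4705, 0.3323, 0.2518]
ee_rot: [0.998, 0.059, 0.0, -0.0]
ft_force: [0.6, -0.1, -1.7]
grip_width: 0.328
```

Run:
```python
from h import *
np.set_printoptions(precision=4,suppress=True)
b,d=eyes.camera("side"); np.savez("s7.npz",b=b,d=d)
cv2.imwrite("pics/s7.png",cv2.resize(b[200:380,180:420],None,fx=3,fy=3))
P=cloud("side",d);x,y,z=np.moveaxis(P,-1,0);m=(d>0)&(abs(x-.47)<.06)&(abs(y-.332)<.06)
for lo,hi in((.17,.182),(.182,.198),(.198,.215),(.23,.25),(.25,.27),(.27,.29),(.29,.30)):
    q=P[m&(z>lo)&(z<hi)]
    if len(q)>4: print(lo,len(q),q.mean(0),q.min(0),q.max(0),cv2.minAreaRect((q[:,:2]*1000).astype(np.float32)))
plan([(.47,.3322,.18,6.8,3),(.47,.3322,.118,6.8,5)],0)
```

```text
0.17 5 [0.4682 0.3519 0.1771] [0.4665 0.3511 0.1722] [0.4704 0.3527 0.1814] ((468.3503723144531, 351.8197937011719), (1.3463534116744995, 3.874769449234009), 80.1908950805664)
0.182 16 [0.4685 0.3517 0.1899] [0.4664 0.3465 0.1828] [0.4708 0.3542 0.1961] ((467.4666442871094, 350.7157897949219), (7.839310646057129, 3.589456558227539), 55.66935729980469)
0.198 7 [0.4679 0.3529 0.2031] [0.4657 0.3518 0.2002] [0.4705 0.3537 0.2056] ((467.9795227050781, 353.1707458496094), (5.195684909820557, 1.3570817708969116), 16.337329864501953)
0.23 115 [0.4648 0.3612 0.2404] [0.4518 0.3115 0.2304] [0.481  0.3672 0.2499] ((457.6435241699219, 343.5845642089844), (58.621700286865234, 26.149688720703125), 65.21654510498047)
0.25 109 [0.464  0.3623 0.2601] [0.4512 0.3206 0.2507] [0.479  0.3666 0.2697] ((457.4579772949219, 348.2933349609375), (50.48788833618164, 22.888877868652344), 61.68157958984375)
0.27 121 [0.4646 0.3633 0.2796] [0.4508 0.3356 0.27  ] [0.4795 0.367  0.29  ] ((459.78009033203125, 356.7208557128906), (39.399559020996094, 19.65864372253418), 47.055152893066406)
0.29 90 [0.464  0.3568 0.2958] [0.4418 0.3335 0.2906] [0.4937 0.3668 0.3   ] ((465.675048828125, 351.69964599609375), (52.56979751586914, 28.97878646850586), 8.429112434387207)
now [0.4707 0.3328 0.2523] az 6.84 t 16.4
[0, -0.0, 0.0, 0.024, -0.0, -0.1, 0.0],[0, -0.001, 0.0, 0.048, -0.0, -0.1, 0.0],[0, -0.001, 0.001, 0.072, -0.0, -0.1, 0.0],
[0, -0.001, 0.001, 0.085, -0.0, -0.1, 0.0],[0, -0.001, 0.001, 0.097, -0.0, -0.1, 0.0],[0, -0.001, 0.001, 0.11, -0.0, -0.1, 0.0],[0, -0.001, 0.001, 0.122, -0.0, -0.1, 0.0],[0, -0.001, 0.001, 0.134, -0.0, -0.1, 0.0],
```

View pics/s7.png

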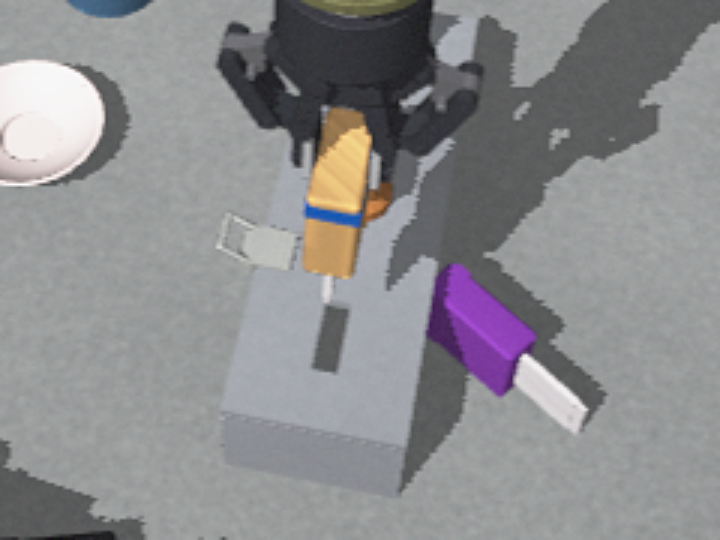

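The key hangs upright in the grip, blade in line with and above the slot (slot at ~(332,340), blade tip ~(328,300) in the enlarged crop). Lowering.

Request:
{"fn": "servo_tool", "kwargs": {"motion": [[0,0,0,0.025,0,0,0],[0,0,0,0.048,0,0,0],[0,-0.001,0,0.072,0,0,0],[0,-0.001,0.001,0.085,0,0,0],[0,-0.001,0.001,0.097,0,0,0],[0,-0.001,0.001,0.11,0,0,0],[0,-0.001,0.001,0.122,0,0,0],[0,-0.001,0.001,0.131,0,0,0],[0,-0.001,0.001,0.135,0,0,0],[0,-0.001,0.001,0.135,0,0,0]]}}

```text
clock: 17.65
position: [0.4692, 0.3317, 0.1164]
ee_rot: [0.998, 0.06, 0.0, 0.0]
ft_force: [-3.1, -3.5, 7.3]
grip_width: 0.334
```

Contact is on the shelf (force 7 N up) at the original height. Releasing slowly and withdrawing straight up.

Request:
{"fn": "servo_tool", "kwargs": {"motion": [[0.5,0,0,0,0,0,0],[0.7,0,0,0,0,0,0],[0.9,0,0,0,0,0,0],[1,0,0,0,0,0,0],[1,0,0,0,0,0,0],[1,0,0,0,0,0,0],[1,0,0,-0.02,0,0,0],[1,0,0,-0.05,0,0,0],[1,0,0,-0.1,0,0,0],[1,0,0,-0.15,0,0,0],[1,0,0,-0.2,0,0,0],[1,0,0.05,-0.22,0,0,0],[1,0,0.1,-0.22,0,0,0],[1,0,0.15,-0.22,0,0,0],[1,0,0.2,-0.22,0,0,0],[1,0,0.25,-0.22,0,0,0],[1,0,0.25,-0.22,0,0,0]]}}

```text
clock: 19.77
position: [0.4996, 0.0792, 0.3366]
ee_rot: [0.998, 0.057, 0.001, 0.001]
ft_force: [-0.3, 0.4, -0.0]
grip_width: 0.998
```

Run:
```python
from h import *
np.set_printoptions(precision=4,suppress=True)
print(monitor.get_obs()["ft_force"],monitor.get_obs()["position"])
im=[]
for c in("top","side"):
    b,d=eyes.camera(c); P=cloud(c,d);x,y,z=np.moveaxis(P,-1,0);near=(abs(x-.47)<.07)&(abs(y-.335)<.06)&(d>0)
    q=P[near&(z>.163)&(z<.18)]; print(c,len(q),np.median(q[:,2]) if len(q) else 0, cv2.minAreaRect((q[:,:2]*1000).astype(np.float32)) if len(q) else 0)
    for t in("trowel_center","dibber_center","pot","mister","dish"):
        print(t,[world(c,r["point"]) for r in models.boxes_of(c,t)[:1]])
    im.append(cv2.resize(b,(400,300)))
cv2.imwrite("pics/s8.png",np.hstack(im))
```

```text
[-0.2791  0.3798 -0.0304] [0.4996 0.0792 0.3366]
top 425 0.16927811754723376 ((470.6336669921875, 331.2558898925781), (30.08213996887207, 64.55651092529297), 6.582855701446533)
trowel_center []
dibber_center [array([0.4848, 0.2252, 0.1582])]
pot [array([0.7636, 0.0298, 0.0946])]
mister [array([0.473 , 0.3235, 0.1622])]
dish [array([0.7607, 0.2053, 0.0151])]
side 525 0.16994439516441873 ((468.6593933105469, 333.003662109375), (30.304073333740234, 65.37296295166016), 6.602398872375488)
trowel_center [array([0.4925, 0.1235, 0.1282])]
dibber_center [array([0.4761, 0.2333, 0.1532])]
pot [array([0.7609, 0.039 , 0.0906])]
mister [array([ 0.7524, -0.1566,  0.1084])]
dish [array([0.7577, 0.1987, 0.0157])]
```

View pics/s8.png

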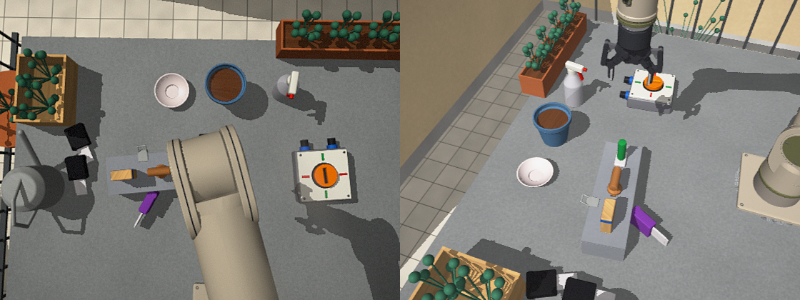

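The key is back within 1 mm of where it started, upright. The cap is locked, everything else is in place and the arm is clear.

```bash
python3 -c "
from h import *
print(ticket.hand_in())"
```

```text
the job is handed in; nothing more can be done
None
```

The job is done and handed in at about 20 s on the robot clock. I took the blue-banded beech key out of the shelf, turned the orange cap clockwise to locked with it, and hung it back in the same slot. The hand-in gave no verdict.

**Last checks:**
- **Cap:** the slot lines up with the green marks to about 3° in the top image. I turned the key about 87° in all, to roughly 8° past the expected stop. The torque never showed a clear stop (0.06–0.15 N m), so I judged it locked from the picture.
- **Key:** its top face is within 1 mm of its starting position in both cameras, at the same height and angle.
- **Other things:** every other thing's detected position was within about 5 mm of its start in at least one camera. The top camera gave no trowel detection (it was hidden by the arm) and a false "mister" on the key; the side camera shows both in place.
- **Arm:** it is clear of everything, with no force reading on the tool.

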